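Make up two desk kits for new colleagues

ROBOT

A 6-joint arm with a two-finger parallel gripper is mounted at the origin on the work surface. World frame = base frame: x ahead of the robot, y to its left, z up, the work surface at z = 0. Lengths are in m, angles in degrees, forces in N, time in s.
With the tool pointing down it reaches from about 0.4 to 0.825 m from the base axis. Payload 7 kg.
Tool frame: the origin (TCP) lies at the very end of the fingers, on their centre line; the grasp point (between the pads) lies 19 mm behind it (r.hold_point_z is the distance from the TCP to the grasp point, in m); x points along the fingers, y is the direction in which the jaws open and shut, and the axes are right-handed (so a half turn about x gives the same grasp; the last joint's range is limited). The gripper opens to 88 mm and grips with 3 to 60 N. Pads are 19 mm wide; open, the fingers measure 130 mm over their backs; the gripper's body (78 mm by 193 mm) begins 47 mm behind the grasp point.
Start: joints at [85.033, 20.546, 0.682, 0, -70.136, -16.507], TCP at [0.247, 0.628, 0.227] pointing down, gripper open.
Joint ranges: [-176.03, 176.03], [-82.01, 121.73], [-58.28, 71.71], [-173.87, 95.51], [-174.79, -0.11], [-173.66, 173.66]. Speed limits (degrees/s): [136.94, 136.94, 172.46, 180, 180, 180].

INTERFACE

Orientations are given as [roll, pitch, yaw] about the fixed x, y, z axes, in that order (R = Rz(yaw) Ry(pitch) Rx(roll)).
In Python, from plant import r gives the robot as it stands. The module is installed in compiled form; this text tells all that it offers.
- The arm moves only by the shell command python3 -m creep 'ROWS' [FORCE]. ROWS is JSON, a list of rows, each a list of 7 numbers: the turn, a rotation vector about the tool's x, y, z in rad, then the shift along the tool's x, y, z in cm, then the opening in per cent of the stroke, from 0 (shut) to 100 (fully open). In form: [[rx, ry, rz, x, y, z, fingers], ...]. A call has 1 to 8 rows; each row shifts and turns the commanded pose from where the row before left it, along the tool's axes as they then stand; what a row does not reach is not made up. A row lasts 1/10 s, in which the tool goes at most 50 mm and 8.59 degrees, less where a joint would pass 70% of its speed; a pose out of reach is approached as far as the arm can. A call is refused whole if a number of a shift passes 5 or a number of a turn 0.15, either way. A call with a gripper value outside its range is refused whole. The fingers move at their own pace and stop on an object; FORCE is the grip in N (left out, the last holds). Time passes only in rows, so rows that do not move let the fingers close. It gives the time, the measured TCP pose, the force and the opening at its end, in the units of the state.
- r.get_state(): the state, without advancing time (a new reading comes with each control period).
- r.capture(name): name is "scene" or "top" or "wrist"; returns (picture, depth): 400x640x3 uint8, blue, green, red; 400x640 float32, m along the optical axis (not along the pixel's ray), 0 where there is no reading.
- r.camera_info(name): a dict with "fovy" (degrees; the focal length in pixels is half the picture's height over the tangent of half this angle, whatever the lens; pixels are square), "cx", "cy" (the principal point, pixels), "dist_coeffs" ([k1, k2, p1, p2, k3] as OpenCV has them; the pictures are not rectified), "camera_from_world" (4x4, takes a point from world to camera coordinates). Camera axes: x right, y down, z forward; pixel columns grow to the right and rows downward; lengths in m; the calibration is good to about 2 mm. A picture is of the moment at which its call begins: read the wrist's pose just before it. camera_info takes no time and is no camera call; for the wrist camera it gives the pose at the moment of the call.
- r.close_job(): hands the job in, once; it reports no verdict.
Trained networks look in the newest picture that a camera, given by its name, has taken for a name from the list of things; names that differ only in an ending like _2 or _b are one class to them, and where a whole thing is asked for, a point or a joint stands for the part that bears it (a point fixed in the world has none). Each returns a list of dicts, best first, with "score" (0 to 1); they miss things now and then, are a little off and sometimes report something else, mostly with a low value. They report only what shows in the picture. A call takes as long as a camera call.
- r.look_for(query, camera): "rect" ([left, top, right, bottom] in pixels, round what is visible of it).
- r.masks_of(query, camera): "pixels" (400x640 bool, what is visible of it) and "rect" ([left, top, right, bottom] in pixels, round what is visible of it).
The state is a dict: "time_s": time; "joints": joint angles; "qd": joint speeds; "joint_torque": joint torques, N m; "tcp_pos": TCP position; "eef_rot": TCP orientation; "contact_force": force on the tool from outside, world axes, zero at the start; "moment": the same for the moment, N m; "gripper_width": finger opening in m.
Only numpy, scipy, OpenCV 4.12 (cv2) and the standard library are available. Lean on these libraries where they do the work, as an engineer would, in place of code of your own. Each camera call takes 0.05 s, during which the arm holds its last target. There are 200 camera calls.

TASK

Make up two desk kits from the stock on the dark red mat: the black mouse, the yellow coffee tin and the white charger go in the blue tray, and the white mouse and the teal power bank go in the orange tray. Set every thing right side up on the pale outline of its own shape in its tray, centred on it and lined up with it (either way round), putting it down without dropping it. Leave the green tin and the coffee mug standing where they are.

Things in the scene. Friction and masses are not known exactly. Their poses are not given: they have to be found in the camera images.
- black_mouse_mid (a point): The black mouse (travel mouse, oval seen from above, 90 mm long, 56 wide with upright sides up to 22, then a low hump near one end up to 34 in all). The point is on the vertical middle line, 11 above its underside; x runs along its length, z up. At the start it stands on the desk mat in the middle of the desk.
- white_mouse_mid (a point): The white mouse (travel mouse, oval seen from above, 90 mm long, 56 wide with upright sides up to 22, then a low hump near one end up to 34 in all). The point is on the vertical middle line, 11 above its underside; x runs along its length, z up. At the start it stands on the desk mat in the middle of the desk.
- yellow_tin_mid (a point): The yellow coffee tin: upright cylinder 52 mm in diameter, 55 high, yellow with a pale band and a steel disc on top. The point is its centre, 27.5 above its underside; z up.
- green_tin_mid (a point): The green coffee tin, same shape as the yellow one, not part of any kit; stays where it is. The point is its centre, 27.5 above its underside; z up.
- charger_mid (a point): The white plug-in charger: rounded block 60 (x) by 44 (y) by 28 mm high, grey square on top. The point is its centre, 14 above its underside; z up.
- power_bank_mid (a point): The teal power bank: flat rounded block 94 (x) by 48 (y) by 20 mm high, lying flat. The point is its centre, 10 above its underside; z up.
- blue_tray: The blue kit tray, fixed, 170 (x) by 270 (y) mm, floor 5 above the desk, rim 5 thick and 10 high; left or right of the mat. Origin: centre of underside; x away from the robot, y to its left, turned up to 9 degrees. Flat pale outlines: mouse oval 96 (x) by 60 at (0, -70); tin circle 56 wide at (42, 65); charger rectangle 64 by 48 at (-42, 65).
- orange_tray: The orange kit tray, fixed, 170 (x) by 270 (y) mm, floor 5 above the desk, rim 5 thick and 10 high; left or right of the mat. Origin: centre of underside; x away from the robot, y to its left, turned up to 9 degrees. Flat pale outlines: mouse oval 96 (x) by 60 at (0, 70); power bank rectangle 98 (x) by 52 at (0, -65).
- mug_mid (a point): White coffee mug, 76 mm in diameter, 85 high, standing on the desk left of the far end of the stock; not to be disturbed. The point is its centre, 42.5 above its underside; z up.

How it is judged (in metres and radians):
At the end, for the whole second after the job is handed in: Every kit thing rests released on its own outline in its tray, centre within 15 mm along each tray axis, height within 4 mm, upright within 7 degrees, lined up within 17 degrees (tin: any turn), at rest. Green tin and mug upright, within 30 mm of where they began (x of black_mouse_mid in the frame of blue_tray between -0.015 and 0.015 m and y of black_mouse_mid in the frame of blue_tray between -0.085 and -0.055 m and z of black_mouse_mid in the frame of blue_tray between 0.012 and 0.02 m and angle between the x axis of each of black_mouse_mid, charger_mid and the x axis of blue_tray, either way round below 0.3 rad and x of yellow_tin_mid in the frame of blue_tray between 0.027 and 0.057 m and y of yellow_tin_mid in the frame of blue_tray between 0.05 and 0.08 m and z of yellow_tin_mid in the frame of blue_tray between 0.0285 and 0.0365 m and x of charger_mid in the frame of blue_tray between -0.057 and -0.027 m and y of charger_mid in the frame of blue_tray between 0.05 and 0.08 m and z of charger_mid in the frame of blue_tray between 0.015 and 0.023 m and x of white_mouse_mid in the frame of orange_tray between -0.015 and 0.015 m and y of white_mouse_mid in the frame of orange_tray between 0.055 and 0.085 m and z of white_mouse_mid in the frame of orange_tray between 0.012 and 0.02 m and angle between the x axis of each of white_mouse_mid, power_bank_mid and the x axis of orange_tray, either way round below 0.3 rad and x of power_bank_mid in the frame of orange_tray between -0.015 and 0.015 m and y of power_bank_mid in the frame of orange_tray between -0.08 and -0.05 m and z of power_bank_mid in the frame of orange_tray between 0.011 and 0.019 m and angle between each of black_mouse_mid, yellow_tin_mid, charger_mid, white_mouse_mid, power_bank_mid's own z axis and vertical below 0.12 rad and linear speed of each of black_mouse, yellow_tin, charger, white_mouse, power_bank below 0.02 m/s and distance of each of green_tin_mid, mug_mid from where it was at the start of the episode below 0.03 m and angle between each of green_tin_mid, mug_mid's own z axis and vertical below 0.15 rad); the robot touches nothing.
It fails at once if a thing of the kits is dropped or thrown (it moves faster than 0.9 m/s out of the fingers, a fall of about 40 mm) ((linear speed of black_mouse above 0.9 m/s and contact force between black_mouse and the fingers below 0.05 N) or (linear speed of yellow_tin above 0.9 m/s and contact force between yellow_tin and the fingers below 0.05 N) or (linear speed of charger above 0.9 m/s and contact force between charger and the fingers below 0.05 N) or (linear speed of white_mouse above 0.9 m/s and contact force between white_mouse and the fingers below 0.05 N) or (linear speed of power_bank above 0.9 m/s and contact force between power_bank and the fingers below 0.05 N)).
It fails at once if the green tin is moved more than 30 mm or knocked over (distance of green_tin_mid from where it was at the start of the episode above 0.03 m or angle between green_tin_mid's own z axis and vertical above 0.4 rad).
It fails at once if the mug is moved more than 30 mm or knocked over (distance of mug_mid from where it was at the start of the episode above 0.03 m or angle between mug_mid's own z axis and vertical above 0.4 rad).
It also fails if it takes over 136 s, if anything falls off the work surface, if the arm or the gripper's body presses on something with over 40 N, if the wrist force passes 120 N, or if a joint passes its speed limit or range.

## Working session

There is one attempt and no reset: what is moved stays moved. The work goes in short steps, Python scripts to look and compute and a shell command to move; the robot and the scene stay as the last step left them, time stands still between calls to the robot, and variables do not carry over. Pictures are saved under pics/ and viewed, about 12 in all and at most 16, crops included, and the job is handed in when it is done.

```bash
mkdir -p pics; cat > h.py <<'E'
import numpy as np, cv2
from plant import r
from scipy.spatial.transform import Rotation as R
def cam(n):
    c=r.camera_info(n); f=200/np.tan(np.radians(c["fovy"])/2)
    return np.array([[f,0,c["cx"]],[0,f,c["cy"]],[0,0,1.]]),np.array(c["dist_coeffs"],float),np.array(c["camera_from_world"])
def world(n,pix,depth):
    """pix Nx2 (col,row), depth N -> world"""
    K,d,T=cam(n); u=cv2.undistortPoints(np.array(pix,float).reshape(-1,1,2),K,d)[:,0]
    p=np.c_[u*np.array(depth)[:,None],depth]; Ti=np.linalg.inv(T)
    return p@Ti[:3,:3].T+Ti[:3,3]
def onplane(n,pix,z):
    K,d,T=cam(n); u=cv2.undistortPoints(np.array(pix,float).reshape(-1,1,2),K,d)[:,0]
    Ti=np.linalg.inv(T); D=np.c_[u,np.ones(len(u))]@Ti[:3,:3].T; o=Ti[:3,3]
    return o+D*((z-o[2])/D[:,2])[:,None]
E
python3 - <<'E'
from h import *
for n in("scene","top"):
    im,d=r.capture(n); cv2.imwrite(f"pics/{n}0.png",im); np.save(f"{n}0.npy",d)
    for q in["black_mouse_mid","white_mouse_mid","yellow_tin_mid","green_tin_mid","charger_mid","power_bank_mid","blue_tray","orange_tray","mug_mid"]:
        for m in r.masks_of(q,n)[:2]:
            ys,xs=np.nonzero(m["pixels"]&(d>0))
            if len(xs)<20: continue
            p=world(n,np.c_[xs,ys],d[ys,xs]); zt=np.percentile(p[:,2],95)
            rr=cv2.minAreaRect((p[:,:2]*1000).astype(np.float32))
            print(n,q,round(m["score"],2),np.array(m["rect"]).round(),"med",np.median(p,0).round(3),"ztop",zt.round(3),"rect",np.array(rr[0]).round(),np.array(rr[1]).round(),round(rr[2],1))
print(r.get_state())
K,d,T=cam("top");print(np.linalg.inv(T).round(3))
E
```

```text
scene black_mouse_mid 0.86 [311. 192. 344. 221.] med [0.583 0.049 0.023] ztop 0.034 rect [566.  71.] [ 79. 114.] 84.4
scene black_mouse_mid 0.2 [276. 173. 312. 201.] med [0.466 0.061 0.02 ] ztop 0.022 rect [456.  77.] [97. 70.] 1.8
scene white_mouse_mid 0.67 [244. 193. 274. 226.] med [ 0.467 -0.066  0.023] ztop 0.034 rect [463. -59.] [56. 81.] 78.1
scene yellow_tin_mid 0.76 [276. 208. 300. 240.] med [ 0.577 -0.069  0.045] ztop 0.057 rect [567. -62.] [50. 48.] 43.8
scene yellow_tin_mid 0.41 [397. 161. 442. 206.] med [0.705 0.237 0.056] ztop 0.085 rect [671. 322.] [ 96. 220.] 28.9
scene green_tin_mid 0.7 [361. 208. 381. 239.] med [0.707 0.046 0.044] ztop 0.057 rect [679.  88.] [ 52. 124.] 35.5
scene charger_mid 0.7 [311. 243. 347. 270.] med [ 0.697 -0.076  0.027] ztop 0.03 rect [688. -55.] [59. 74.] 19.9
scene power_bank_mid 0.75 [276. 176. 311. 199.] med [0.465 0.062 0.02 ] ztop 0.022 rect [448.  77.] [114.  72.] 4.5
scene blue_tray 0.77 [314. 131. 416. 188.] med [0.502 0.303 0.006] ztop 0.011 rect [491. 324.] [293. 186.] 89.1
scene orange_tray 0.9 [ 98. 229. 254. 347.] med [ 0.519 -0
[... 1722 characters left out ...]
1,  1.52960205e-04,
       -7.01361484e+01, -1.65057346e+01]), 'qd': array([ 0.02634774,  0.09816319, -0.10843148,  0.01883631,  0.09903523,
        0.0727155 ]), 'joint_torque': array([ 4.02920350e-04, -5.82391226e+01,  2.93304276e+01,  7.00283289e+00,
        1.24212995e-02, -2.18849749e-05]), 'tcp_pos': array([0.24712889, 0.62812019, 0.22654581]), 'eef_rot': array([111.54128353,  89.99836104, -89.93281781]), 'contact_force': array([-0.36006669,  0.72785485, -0.56107993]), 'moment': array([ 0.00814599,  0.01846249, -0.0263274 ]), 'gripper_width': 0.08761436060768485}
[[-0.003 -0.989  0.149  0.474]
 [-1.     0.007  0.026 -0.019]
 [-0.027 -0.149 -0.989  0.838]
 [ 0.     0.     0.     1.   ]]
```

```bash
python3 - <<'E'
from h import *
im=cv2.imread("pics/top0.png"); cv2.imwrite("pics/a1.png",cv2.resize(im[110:310,90:545],None,fx=1.75,fy=1.75,interpolation=cv2.INTER_CUBIC))
s=r.get_state(); Rm=R.from_euler("xyz",s["eef_rot"],degrees=True).as_matrix(); print(Rm.round(3))
K,d,T=cam("wrist"); Ti=np.linalg.inv(T)
M=np.eye(4);M[:3,:3]=Rm;M[:3,3]=s["tcp_pos"]; print("cam in tool",(np.linalg.inv(M)@Ti).round(3),r.camera_info("wrist")["fovy"])
# trays: hue-masked in top picture -> corners on rim plane z~.01
hsv=cv2.cvtColor(im,cv2.COLOR_BGR2HSV)
for n,lo,hi,x0,x1 in(("blue",95,130,100,250),("orange",3,22,380,540)):
    m=((hsv[...,0]>=lo)&(hsv[...,0]<=hi)&(hsv[...,1]>90)).astype(np.uint8); m[:,:x0]=0;m[:,x1:]=0;m[:190]=0;m[300:]=0
    c=max(cv2.findContours(m,0,1)[0],key=cv2.contourArea)[:,0]
    p=onplane("top",c,0.01)[:,:2]*1000
    rr=cv2.minAreaRect(p.astype(np.float32)); print(n,rr)
E
```

```text
[[ 0.    -0.366 -0.931]
 [-0.    -0.931  0.366]
 [-1.     0.    -0.   ]]
cam in tool [[-0.    -0.278  0.961 -0.158]
 [ 1.    -0.     0.    -0.001]
 [-0.     0.961  0.278 -0.076]
 [ 0.     0.     0.     1.   ]] 58.511310291011725
blue ((496.8017272949219, 313.59588623046875), (270.0989990234375, 168.6088104248047), 88.6573486328125)
orange ((510.615966796875, -313.76995849609375), (170.629638671875, 271.8963317871094), 1.2833003997802734)
```

View pics/a1.png

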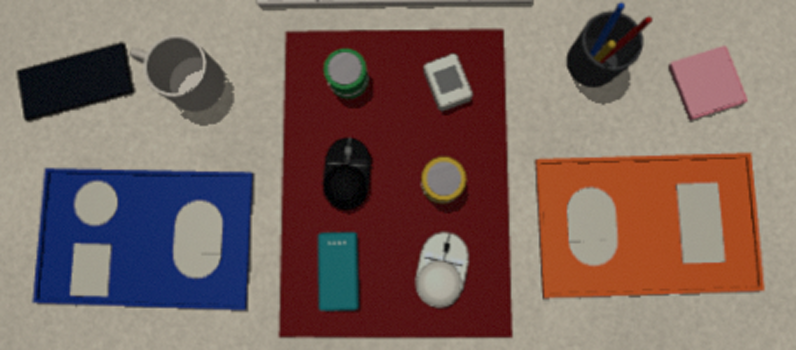

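Picture 1 (crop of top): blue tray on the left with its tin circle (95,203), charger rectangle (90,270) and mouse oval (198,239). The stock mat is in the middle. The orange tray is on the right with its oval (592,226) and rectangle (700,222). All masks match what I see. Next I'll measure top-face centres and outline centroids, and start the approach.

```bash
python3 - <<'E'
from h import *
im=cv2.imread("pics/top0.png"); hsv=cv2.cvtColor(im,cv2.COLOR_BGR2HSV); 
m=(hsv[...,1]<80).astype(np.uint8)
for x0,x1,y0,y1 in((122,226,211,275),(405,515,205,268)):
    w=np.zeros_like(m); w[y0:y1,x0:x1]=m[y0:y1,x0:x1]
    for c in cv2.findContours(w,0,1)[0]:
        if cv2.contourArea(c)<150: continue
        p=onplane("top",c[:,0],0.005)[:,:2]*1000; rr=cv2.minAreaRect(p.astype(np.float32)); print("outline",np.round(rr[0],1),np.round(rr[1]),round(rr[2],1))
d=np.load("top0.npy")
r.capture("top")
for q,zl in(("black_mouse_mid",.012),("white_mouse_mid",.012),("yellow_tin_mid",.05),("charger_mid",.024),("power_bank_mid",.016)):
    k=r.masks_of(q,"top")[0]["pixels"]; k=cv2.dilate(k.astype(np.uint8),np.ones((5,5)))>0
    ys,xs=np.nonzero(k&(d>0)); p=world("top",np.c_[xs,ys],d[ys,xs]); p=p[p[:,2]>zl]*1000
    rr=cv2.minAreaRect(p[:,:2].astype(np.float32)); print(q,np.round(rr[0],1),np.round(rr[1]),round(rr[2],1),"mean",p.mean(0).round(1))
E
python3 -m creep '[[-0.125,0,0,0,0,0,100],[-0.125,0,0,0,0,0,100],[-0.125,0,0,0,0,0,100],[0,0,0,0,2,-2,100],[0,0,0,0,4,-3,100],[0,0,0,0,5,-3,100],[0,0,0,0,5,-3,100],[0,0,0,0,5,-3,100]]' 25
```

```text
outline [461.5 380.3] [55. 50.] 0.2
outline [495.8 245.1] [96. 60.] 1.8
outline [540.7 379.2] [56. 56.] 0.1
outline [ 510.1 -244.8] [93. 59.] 1.9
outline [ 512.3 -379.8] [96. 52.] 0.7
black_mouse_mid [574.5  59. ] [56. 87.] 88.4 mean [573.8  58.1  25.2]
white_mouse_mid [457.2 -57.3] [56. 89.] 77.4 mean [457.2 -57.   25.3]
yellow_tin_mid [563.3 -59.7] [50. 50.] 89.3 mean [563.4 -59.   54.1]
charger_mid [689.6 -67.8] [59. 44.] 19.7 mean [689.4 -67.5  26.8]
power_bank_mid [455.3  67.9] [93. 45.] 0.5 mean [455.6  67.9  18.6]
time_s: 2.1
tcp_pos: [0.375, 0.4378, 0.2267]
eef_rot: [-138.4, 90.0, 41.7]
contact_force: [1.6, 0.7, 0.8]
gripper_width: 0.0878
```

```bash
python3 -m creep '[[0,0,0,0,5,-2.6,100],[0,0,0,0,5,-2.6,100],[0,0,0,0,5,-2.6,100],[0,0,0,0,5,-2.6,100],[0,0,0,0,5,-2.6,100],[0,0,0,0,5,-2.6,100],[0,0,0,2,5,-2.6,100],[0,0,0,3,2.9,-1.7,100]]'
python3 -m creep '[[0,0,0,3,0,0,100],[0,0,0,3,0,0,100],[0,0,0,1,0,0,100],[0,0,0,0,0,0,100],[0,0,0,0,0,0,100]]'
cat > pic.py <<'E'
import sys
from h import *
im,d=r.capture(sys.argv[1]); cv2.imwrite(f"pics/{sys.argv[2]}.png",im)
E
python3 pic.py wrist w1
```

```text
time_s: 2.9
tcp_pos: [0.5538, 0.1006, 0.1818]
eef_rot: [-158.6, 89.7, 21.4]
contact_force: [0.3, 1.6, -0.6]
gripper_width: 0.0876
time_s: 3.4
tcp_pos: [0.5524, 0.1032, 0.1111]
eef_rot: [-169.6, 89.9, 10.5]
contact_force: [1.0, 1.0, 0.8]
gripper_width: 0.0876
```

View pics/w1.png

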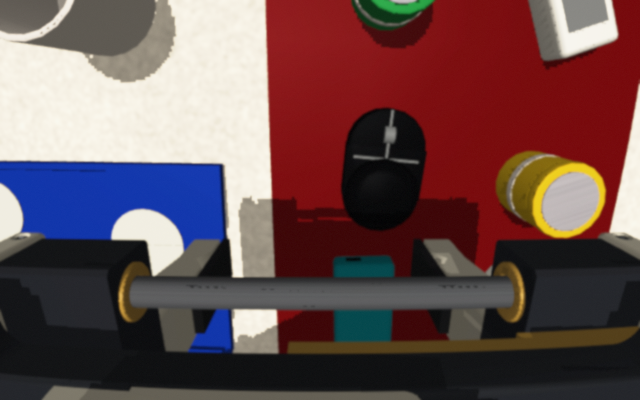

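Picture 2 (wrist): the black mouse at (385,165) lies right of and ahead of the fingers. The last move fell short because each row is capped at 50 mm in total. I'll correct that and go down.

```bash
python3 -m creep '[[0,0,0,0,2,-1,100],[0,0,0,0,2.4,-1.2,100],[0,0,0,2,0,0,100],[0,0,0,2.5,0,0,100],[0,0,0,0,0,0,100]]'
```

```text
time_s: 3.95
tcp_pos: [0.5724, 0.0583, 0.0637]
eef_rot: [14.4, 89.9, -165.6]
contact_force: [-0.8, 0.2, -0.3]
gripper_width: 0.0877
```

```bash
python3 -m creep '[[0,0,0,2.5,0,-0.2,100],[0,0,0,2.2,0,0,100],[0,0,0,1.1,0,0,100],[0,0,0,0,0,0,100]]'; python3 -m creep '[[0,0,0,0,0,0,30],[0,0,0,0,0,0,30],[0,0,0,0,0,0,30],[0,0,0,0,0,0,30],[0,0,0,0,0,0,30],[0,0,0,0,0,0,30],[0,0,0,0,0,0,30],[0,0,0,0,0,0,30]]' 25
```

```text
time_s: 4.35
tcp_pos: [0.5754, 0.0588, 0.0068]
eef_rot: [29.3, 89.9, -150.6]
contact_force: [-0.6, 0.5, 1.0]
gripper_width: 0.0875
time_s: 5.15
tcp_pos: [0.5758, 0.0587, 0.0074]
eef_rot: [-165.9, 90.0, 14.2]
contact_force: [-0.7, 0.5, 6.6]
gripper_width: 0.0568
```

```bash
python3 -m creep '[[0,0,0,-0.5,0,0,30],[0,0,0,-1.5,0,0,30],[0,0,0,-2.5,0,0,30],[0,0,0,-2.5,0,0,30],[0,0,0,-1,-1,0.5,30],[0,0,0,0,-2.5,1,30],[0,0,0,0,-3.5,1.4,30],[0,0,0,0,-4,1.7,30]]'
python3 -m creep '[[0,0,0,0,-3.5,1.5,30],[0,0,0,0,-2.5,1.2,30],[0,0,0,0,-1.3,0.6,30],[0,0,0,0,0,0,30],[0,0,0,0,0,0,30]]'
```

```text
time_s: 5.95
tcp_pos: [0.5285, 0.1692, 0.0864]
eef_rot: [15.4, 90.0, -164.7]
contact_force: [1.0, -0.2, -1.2]
gripper_width: 0.0565
time_s: 6.45
tcp_pos: [0.4961, 0.2414, 0.0865]
eef_rot: [39.2, 89.9, -140.8]
contact_force: [-0.2, 1.1, -0.2]
gripper_width: 0.0565
```

```bash
python3 -m creep '[[0,0,0,1.5,-0.35,-0.1,30],[0,0,0,2.3,0,0,30],[0,0,0,2,0,0,30],[0,0,0,1,0,0,30],[0,0,0,0.4,0,0,30],[0,0,0,0.15,0,0,30],[0,0,0,0,0,0,30]]'
```

```text
time_s: 7.15
tcp_pos: [0.498, 0.2451, 0.0139]
eef_rot: [-142.2, 90.0, 37.7]
contact_force: [0.6, -0.0, -0.6]
gripper_width: 0.0569
```

```bash
python3 -m creep '[[0,0,0,0.1,0,0,30],[0,0,0,0.05,0,0,30],[0,0,0,0,0,0,30]]';python3 -m creep '[[0,0,0,0,0,0,85],[0,0,0,0,0,0,85],[0,0,0,0,0,0,85],[0,0,0,0,0,0,85],[0,0,0,0,0,0,85],[0,0,0,-1,0,0,85],[0,0,0,-3,0,0,85],[0,0,0,-4,0,0,85]]'
```

```text
time_s: 7.45
tcp_pos: [0.4978, 0.2454, 0.0124]
eef_rot: [-140.0, 89.9, 40.0]
contact_force: [-0.3, 0.2, 1.8]
gripper_width: 0.0568
time_s: 8.25
tcp_pos: [0.4965, 0.2441, 0.0917]
eef_rot: [44.0, 89.8, -136.0]
contact_force: [0.3, 0.9, 0.2]
gripper_width: 0.0743
```

```bash
python3 -m creep '[[0,0,0,0,2,-0.4,100],[0,0,0,0,3.8,-0.8,100],[0,0,0,0,4.6,-1,100],[0,0,0,0,4.7,-1,100],[0,0,0,0,4.7,-1,100],[0,0,0,0,4.6,-1.1,100],[0,0,0,0,3.9,-0.9,100],[0,0,0,0,2,-0.5,100]]'; python3 -m creep '[[0,0,0,0,0,0,100],[0,0,0,0,0,0,100]]'
```

```text
time_s: 9.05
tcp_pos: [0.5648, -0.0608, 0.0926]
eef_rot: [165.7, 90.0, -14.4]
contact_force: [0.1, 0.7, -0.4]
gripper_width: 0.0879
time_s: 9.25
tcp_pos: [0.5646, -0.0583, 0.0923]
eef_rot: [-158.9, 90.0, 21.0]
contact_force: [-0.5, 0.2, -0.3]
gripper_width: 0.0874
```

Aligned to within about 1 mm. Go down to z 0.018 and grip.

```bash
python3 -m creep '[[0,0,0,1.5,0.1,0.1,100],[0,0,0,2.5,0,0,100],[0,0,0,2.2,0,0,100],[0,0,0,1.2,0,0,100],[0,0,0,0,0,0,100],[0,0,0,0,0,0,100]]'; python3 -m creep '[[0,0,0,0,0,0,30],[0,0,0,0,0,0,30],[0,0,0,0,0,0,30],[0,0,0,0,0,0,30],[0,0,0,0,0,0,30],[0,0,0,0,0,0,30],[0,0,0,0,0,0,30],[0,0,0,0,0,0,30]]' 25
```

```text
time_s: 9.85
tcp_pos: [0.5641, -0.0583, 0.0185]
eef_rot: [161.9, 90.0, -18.0]
contact_force: [0.7, 1.1, 0.0]
gripper_width: 0.0877
time_s: 10.65
tcp_pos: [0.5636, -0.059, 0.018]
eef_rot: [137.1, 90.0, -42.9]
contact_force: [-1.3, -0.1, 3.0]
gripper_width: 0.0512
```

```bash
python3 -m creep '[[0,0,0,-0.5,0,0,30],[0,0,0,-1.5,0,0,30],[0,0,0,-2.5,0,0,30],[0,0,0,-2.5,0,0,30],[0,0,0,-1,-1,0,30],[0,0,0,0,-2.5,0.1,30],[0,0,0,0,-3.5,0.2,30],[0,0,0,0,-4,0.2,30]]'
python3 -m creep '[[0,0,0,0,-4.5,0.3,30],[0,0,0,0,-4.6,0.3,30],[0,0,0,0,-4.6,0.3,30],[0,0,0,0,-4.6,0.3,30],[0,0,0,0,-4.5,0.3,30],[0,0,0,0,-4,0.2,30],[0,0,0,0,-3,0.1,30],[0,0,0,0,-1.9,0,30]]'
python3 -m creep '[[0,0,0,0,-1,0,30],[0,0,0,0,0,0,30],[0,0,0,0,0,0,30]]'
```

```text
time_s: 11.45
tcp_pos: [0.5578, 0.052, 0.0974]
eef_rot: [-9.7, 90.0, 170.2]
contact_force: [0.3, -0.3, -1.3]
gripper_width: 0.0511
time_s: 12.25
tcp_pos: [0.5394, 0.3707, 0.0969]
eef_rot: [29.7, 89.9, -150.2]
contact_force: [0.0, -0.9, -1.6]
gripper_width: 0.0511
time_s: 12.55
tcp_pos: [0.5403, 0.377, 0.0975]
eef_rot: [40.5, 89.9, -139.5]
contact_force: [0.1, 0.2, -0.7]
gripper_width: 0.0507
```

```bash
python3 -m creep '[[0,0,0,1.5,-0.1,0,30],[0,0,0,2.3,0,0,30],[0,0,0,2,0,0,30],[0,0,0,1,0,0,30],[0,0,0,0.4,0,0,30],[0,0,0,0.15,0,0,30],[0,0,0,0.1,0,0,30],[0,0,0,0,0,0,30]]'
```

```text
time_s: 13.35
tcp_pos: [0.5409, 0.3794, 0.0241]
eef_rot: [-132.7, 89.9, 47.3]
contact_force: [-0.6, -1.0, -1.6]
gripper_width: 0.0511
```

```bash
python3 -m creep '[[0,0,0,0.1,0,0,30],[0,0,0,0.05,0,0,30],[0,0,0,0,0,0,30]]';python3 -m creep '[[0,0,0,0,0,0,75],[0,0,0,0,0,0,75],[0,0,0,0,0,0,75],[0,0,0,0,0,0,75],[0,0,0,0,0,0,75],[0,0,0,-1,0,0,75],[0,0,0,-3,0,0,75],[0,0,0,-4,0,0,75]]'
```

```text
time_s: 13.65
tcp_pos: [0.5409, 0.3795, 0.023]
eef_rot: [-139.9, 89.9, 40.2]
contact_force: [-1.0, -0.8, 4.9]
gripper_width: 0.0505
time_s: 14.45
tcp_pos: [0.5396, 0.3781, 0.1014]
eef_rot: [48.4, 89.8, -131.6]
contact_force: [0.8, 0.6, 0.7]
gripper_width: 0.0659
```

```bash
python3 -m creep '[[0,0,0,-0.5,2,0,100],[0,0,0,-0.5,3.5,-0.5,100],[0,0,0,0,4.5,-1,100],[0,0,0,0,4.5,-1.5,100],[0,0,0,0,4.5,-1.5,100],[0,0,0,0,4.5,-1.5,100],[0,0,0,0,4.5,-1.5,100],[0,0,0,0,4.5,-1.5,100]]'
python3 -m creep '[[0,0,0,0,4.3,-2,100],[0,0,0,0,3.8,-2,100],[0,0,0,0,2.6,-1.4,100],[0,0,0,0,1.3,-0.5,100],[-0.119,0,0,0,0,0,100],[-0.119,0,0,0,0,0,100],[-0.12,0,0,0,0,0,100],[0,0,0,0,0,0,100]]'; python3 -m creep '[[0,0,0,0,0,0,100]]'
```

```text
time_s: 15.25
tcp_pos: [0.6311, 0.0522, 0.1129]
eef_rot: [-164.7, 89.9, 15.3]
contact_force: [-0.0, 0.7, 0.4]
gripper_width: 0.0879
time_s: 16.05
tcp_pos: [0.6894, -0.0655, 0.1124]
eef_rot: [177.3, 90.0, 18.0]
contact_force: [-0.4, 0.4, 0.2]
gripper_width: 0.0874
time_s: 16.15
tcp_pos: [0.6895, -0.0655, 0.1123]
eef_rot: [174.4, 90.0, 14.7]
contact_force: [-0.1, -0.0, 0.3]
gripper_width: 0.0875
```

```bash
python3 -m creep '[[0,0,0,2,0.2,0,100],[0,0,0,3,0,0,100],[0,0,0,2.8,0,0,100],[0,0,0,1.8,0,0,100],[0,0,0,0.8,0,0,100],[0,0,0,0,0,0,100],[0,0,0,0,0,0,100]]'; python3 -m creep '[[0,0,0,0,0,0,30],[0,0,0,0,0,0,30],[0,0,0,0,0,0,30],[0,0,0,0,0,0,30],[0,0,0,0,0,0,30],[0,0,0,0,0,0,30],[0,0,0,0,0,0,30],[0,0,0,0,0,0,30]]' 25
```

```text
time_s: 16.85
tcp_pos: [0.691, -0.0676, 0.0089]
eef_rot: [155.4, 89.9, -4.1]
contact_force: [-0.3, -0.2, 0.0]
gripper_width: 0.0878
time_s: 17.65
tcp_pos: [0.6903, -0.0678, 0.0079]
eef_rot: [55.8, 90.0, -103.7]
contact_force: [-1.2, -0.4, 1.3]
gripper_width: 0.0441
```

```bash
python3 -m creep '[[0,0,0,-0.5,0,0,30],[0,0,0,-1.5,0,0,30],[0,0,0,-3,0,0,30],[0,0,0,-3.5,0,0,30],[0,0,0,-2.5,0,0,30],[0.12,0,0,-1,0,0,30],[0.13,0,0,0,0,0,30],[0.12,0,0,0,0,0,30]]'
python3 -m creep '[[0,0,0,0,-1.2,0.6,30],[0,0,0,0,-2.5,1.3,30],[0,0,0,0,-3.5,1.8,30],[0,0,0,0,-4,2.1,30],[0,0,0,0,-4.2,2.2,30],[0,0,0,0,-4.2,2.2,30],[0,0,0,0,-4.2,2.2,30],[0,0,0,0,-4.2,2.2,30]]'
python3 -m creep '[[0,0,0,0,-4.2,2.2,30],[0,0,0,0,-4,2.1,30],[0,0,0,0,-3.5,1.8,30],[0,0,0,0,-2.7,1.4,30],[0,0,0,0,-1.8,0.9,30],[0,0,0,0,-0.6,0.3,30],[0,0,0,0,0,0,30],[0,0,0,0,0,0,30]]'
```

```text
time_s: 18.45
tcp_pos: [0.6907, -0.0677, 0.1301]
eef_rot: [-170.3, 89.9, 8.7]
contact_force: [0.5, 0.5, -0.8]
gripper_width: 0.0442
time_s: 19.25
tcp_pos: [0.5462, 0.2159, 0.1289]
eef_rot: [-142.5, 89.9, 37.0]
contact_force: [2.0, 0.2, -0.9]
gripper_width: 0.0436
time_s: 20.05
tcp_pos: [0.4625, 0.3825, 0.1281]
eef_rot: [126.5, 90.0, -54.2]
contact_force: [-0.1, -0.7, -0.2]
gripper_width: 0.0436
```

```bash
python3 -m creep '[[0,0,0,1.5,0.2,0.5,30],[0,0,0,3,0,0,30],[0,0,0,3,0,0,30],[0,0,0,2.2,0,0,30],[0,0,0,1,0,0,30],[0,0,0,0.4,0,0,30],[0,0,0,0.2,0,0,30],[0,0,0,0.1,0,0,30]]'; python3 -m creep '[[0,0,0,0,0,0,30],[0,0,0,0,0,0,30]]'
```

```text
time_s: 20.85
tcp_pos: [0.4582, 0.3814, 0.0148]
eef_rot: [-127.9, 89.9, 51.4]
contact_force: [-0.5, -0.7, -0.8]
gripper_width: 0.0441
time_s: 21.05
tcp_pos: [0.4578, 0.3814, 0.0147]
eef_rot: [-124.6, 89.9, 54.8]
contact_force: [-0.8, 0.1, -1.5]
gripper_width: 0.0436
```

```bash
python3 -m creep '[[0,0,0,0.1,0,0,30],[0,0,0,0.1,0,0,30],[0,0,0,0,0,0,30]]';python3 -m creep '[[0,0,0,0,0,0,70],[0,0,0,0,0,0,70],[0,0,0,0,0,0,70],[0,0,0,0,0,0,70],[0,0,0,0,0,0,70],[0,0,0,-1,0,0,70],[0,0,0,-3,0,0,70],[0,0,0,-4,0,0,70]]'
```

```text
time_s: 21.35
tcp_pos: [0.4577, 0.3813, 0.0128]
eef_rot: [-139.0, 90.0, 40.4]
contact_force: [-2.4, -1.6, 6.9]
gripper_width: 0.0439
time_s: 22.15
tcp_pos: [0.4568, 0.3799, 0.0916]
eef_rot: [56.7, 89.8, -123.9]
contact_force: [-0.3, 0.9, -0.1]
gripper_width: 0.0616
```

```bash
python3 -m creep '[[0,0,0,0,2,0,100],[0,0,0,0,3.7,0,100],[0,0,0,0,4.5,0,100],[0,0,0,0,4.6,0,100],[0,0,0,0,4.6,0,100],[0,0,0,0,4.5,0,100],[0,0,0,0,3.7,0,100],[0,0,0,0,2.2,0,100]]'; python3 -m creep '[[0,0,0,0,1.4,0.1,100],[0,0,0,0,0,0,100],[0,0,0,0,0,0,100]]'
```

```text
time_s: 22.95
tcp_pos: [0.4535, 0.0806, 0.0926]
eef_rot: [-143.2, 90.0, 36.0]
contact_force: [0.3, 0.8, 0.6]
gripper_width: 0.0874
time_s: 23.25
tcp_pos: [0.4533, 0.0694, 0.0923]
eef_rot: [-151.8, 89.9, 27.5]
contact_force: [0.1, 0.5, -0.0]
gripper_width: 0.0877
```

```bash
python3 -m creep '[[0,0,0,1.5,0.1,-0.2,100],[0,0,0,2.5,0,0,100],[0,0,0,2.3,0,0,100],[0,0,0,1.6,0,0,100],[0,0,0,0.8,0,0,100],[0,0,0,0,0,0,100],[0,0,0,0,0,0,100]]'; python3 -m creep '[[0,0,0,0,0,0,30],[0,0,0,0,0,0,30],[0,0,0,0,0,0,30],[0,0,0,0,0,0,30],[0,0,0,0,0,0,30],[0,0,0,0,0,0,30],[0,0,0,0,0,0,30],[0,0,0,0,0,0,30]]' 25
```

```text
time_s: 23.95
tcp_pos: [0.4553, 0.0687, 0.0052]
eef_rot: [-166.7, 90.0, 12.7]
contact_force: [0.1, -0.6, -0.1]
gripper_width: 0.0875
time_s: 24.75
tcp_pos: [0.455, 0.0681, 0.0049]
eef_rot: [-165.5, 90.0, 13.8]
contact_force: [0.2, 0.4, 3.5]
gripper_width: 0.0482
```

```bash
python3 -m creep '[[0,0,0,-0.5,0,0,30],[0,0,0,-1.5,0,0,30],[0,0,0,-3,0,0,30],[0,0,0,-3,0,0,30],[0,0,0,-2,1,-0.1,30],[0,0,0,-1,2.2,-0.3,30],[0,0,0,0,3.2,-0.4,30],[0,0,0,0,4,-0.5,30]]'
python3 -m creep '[[0,0,0,0,4.4,-0.6,30],[0,0,0,0,4.5,-0.6,30],[0,0,0,0,4.5,-0.6,30],[0,0,0,0,4.5,-0.6,30],[0,0,0,0,4.4,-0.6,30],[0,0,0,0,4,-0.5,30],[0,0,0,0,3.2,-0.4,30],[0,0,0,0,2.4,-0.3,30]]'
python3 -m creep '[[0,0,0,0,1.6,-0.2,30],[0,0,0,0,0.8,0,30],[0,0,0,0,0,0,30],[0,0,0,0,0,0,30]]'
```

```text
time_s: 25.55
tcp_pos: [0.4668, -0.0365, 0.1156]
eef_rot: [-152.4, 89.9, 27.0]
contact_force: [2.0, 1.3, -0.6]
gripper_width: 0.0475
time_s: 26.35
tcp_pos: [0.5042, -0.3576, 0.1144]
eef_rot: [-19.5, 89.9, 159.8]
contact_force: [-0.3, 0.9, -2.0]
gripper_width: 0.0482
time_s: 26.75
tcp_pos: [0.5064, -0.3787, 0.1148]
eef_rot: [-62.2, 90.0, 117.1]
contact_force: [0.1, -0.6, -1.7]
gripper_width: 0.0478
```

```bash
python3 -m creep '[[0,0,0,1.5,0.05,-0.5,30],[0,0,0,3,0,0,30],[0,0,0,2.8,0,0,30],[0,0,0,1.7,0,0,30],[0,0,0,0.8,0,0,30],[0,0,0,0.4,0,0,30],[0,0,0,0.1,0,0,30],[0,0,0,0,0,0,30]]'; python3 -m creep '[[0,0,0,0.1,0,0,30],[0,0,0,0,0,0,30]]'
```

```text
time_s: 27.55
tcp_pos: [0.5122, -0.3803, 0.0126]
eef_rot: [154.7, 89.9, -26.0]
contact_force: [0.5, -1.1, -1.7]
gripper_width: 0.0479
time_s: 27.75
tcp_pos: [0.5119, -0.3803, 0.0115]
eef_rot: [161.0, 89.9, -19.6]
contact_force: [0.1, -0.6, -1.8]
gripper_width: 0.0477
```

```bash
python3 -m creep '[[0,0,0,0.1,0,0,30],[0,0,0,0.05,0,0,30],[0,0,0,0,0,0,30]]';python3 -m creep '[[0,0,0,0,0,0,75],[0,0,0,0,0,0,75],[0,0,0,0,0,0,75],[0,0,0,0,0,0,75],[0,0,0,0,0,0,75],[0,0,0,-1,0,0,75],[0,0,0,-3,0,0,75],[0,0,0,-4,0,0,75]]'
```

```text
time_s: 28.05
tcp_pos: [0.5118, -0.3803, 0.01]
eef_rot: [147.8, 90.0, -32.8]
contact_force: [-1.4, 2.1, 5.1]
gripper_width: 0.048
time_s: 28.85
tcp_pos: [0.5103, -0.3797, 0.089]
eef_rot: [-21.0, 89.8, 158.3]
contact_force: [1.2, -0.6, 0.2]
gripper_width: 0.0658
```

```bash
python3 -m creep '[[0,0,0,0,-2,0.3,100],[0,0,0,0,-3.6,0.6,100],[0,0,0,0,-4.5,0.8,100],[0,0,0,0,-4.6,0.8,100],[0,0,0,0,-4.6,0.8,100],[0,0,0,0,-4.6,0.8,100],[0,0,0,0,-4,0.6,100],[0,0,0,0,-2.9,0.4,100]]'; python3 -m creep '[[0,0,0,0,-1.4,0.2,100],[0.11,0,0,0,0,0,100],[0.11,0,0,0,0,0,100],[0,0,0,0,0,0,100],[0,0,0,0,0,0,100]]'
```

```text
time_s: 29.65
tcp_pos: [0.464, -0.0695, 0.0904]
eef_rot: [-165.3, 89.9, 14.1]
contact_force: [1.1, 0.6, -0.1]
gripper_width: 0.0877
time_s: 30.15
tcp_pos: [0.4626, -0.0575, 0.0898]
eef_rot: [-153.0, 90.0, 13.9]
contact_force: [0.5, -0.0, 0.5]
gripper_width: 0.0878
```

```bash
python3 -m creep '[[0,0,0,1.5,0.1,0.5,100],[0,0,0,2.5,0,0,100],[0,0,0,2.2,0,0,100],[0,0,0,1.4,0,0,100],[0,0,0,0.7,0,0,100],[0,0,0,0,0,0,100],[0,0,0,0,0,0,100]]'; python3 -m creep '[[0,0,0,0,0,0,30],[0,0,0,0,0,0,30],[0,0,0,0,0,0,30],[0,0,0,0,0,0,30],[0,0,0,0,0,0,30],[0,0,0,0,0,0,30],[0,0,0,0,0,0,30],[0,0,0,0,0,0,30]]' 25
```

```text
time_s: 30.85
tcp_pos: [0.4577, -0.0574, 0.0068]
eef_rot: [-162.5, 90.0, 4.3]
contact_force: [0.2, 0.5, -0.6]
gripper_width: 0.0877
time_s: 31.65
tcp_pos: [0.4574, -0.0574, 0.0065]
eef_rot: [-161.1, 90.0, 5.6]
contact_force: [-0.6, -0.1, 5.2]
gripper_width: 0.0557
```

```bash
python3 -m creep '[[0,0,0,-0.5,0,0,30],[0,0,0,-1.5,0,0,30],[0,0,0,-2.5,0,0,30],[0,0,0,-2.5,0,0,30],[-0.12,0,0,-1,0,0,30],[-0.11,0,0,0,0,0,30],[0,0,0,0,1.2,-0.3,30],[0,0,0,0,2.3,-0.6,30]]'
python3 -m creep '[[0,0,0,0,3.2,-0.9,30],[0,0,0,0,3.6,-1,30],[0,0,0,0,3.4,-1,30],[0,0,0,0,2.6,-0.7,30],[0,0,0,0,1.6,-0.5,30],[0,0,0,0,0.7,-0.2,30],[0,0,0,0,0,0,30],[0,0,0,0,0,0,30]]'
```

```text
time_s: 32.45
tcp_pos: [0.4661, -0.0925, 0.0865]
eef_rot: [-64.2, 90.0, 115.6]
contact_force: [0.8, 0.4, -0.9]
gripper_width: 0.056
time_s: 33.25
tcp_pos: [0.5084, -0.2433, 0.086]
eef_rot: [-17.2, 89.9, 162.6]
contact_force: [-0.2, 0.2, -1.8]
gripper_width: 0.0556
```

```bash
python3 -m creep '[[0,0,0,1.5,0.05,-0.1,30],[0,0,0,2.3,0,0,30],[0,0,0,2,0,0,30],[0,0,0,1,0,0,30],[0,0,0,0.4,0,0,30],[0,0,0,0.15,0,0,30],[0,0,0,0.1,0,0,30],[0,0,0,0,0,0,30]]';python3 -m creep '[[0,0,0,0.05,0,0,30],[0,0,0,0,0,0,30]]'
```

```text
time_s: 34.05
tcp_pos: [0.5105, -0.244, 0.0125]
eef_rot: [170.8, 89.9, -9.3]
contact_force: [0.4, 0.7, -0.4]
gripper_width: 0.0561
time_s: 34.25
tcp_pos: [0.5102, -0.2441, 0.0118]
eef_rot: [174.3, 90.0, -5.8]
contact_force: [0.2, 0.3, -0.4]
gripper_width: 0.056
```

Release and lift, then move up clear of the trays and check.

```bash
python3 -m creep '[[0,0,0,0.05,0,0,30],[0,0,0,0,0,0,30]]';python3 -m creep '[[0,0,0,0,0,0,85],[0,0,0,0,0,0,85],[0,0,0,0,0,0,85],[0,0,0,0,0,0,85],[0,0,0,0,0,0,85],[0,0,0,-1,0,0,85],[0,0,0,-3,0,0,85],[0,0,0,-4,0,0,85]]'
python3 -m creep '[[0,0,0,-4,0,0,85],[0,0,0,-4,0,0,85],[0,0,0,0,-3,0,85],[0,0,0,0,-4.5,0,85],[0,0,0,0,-4.5,0,85],[0,0,0,0,-4.5,0,85],[0,0,0,0,-4.5,0,85],[0,0,0,0,-3,0,85]]'
python3 -m creep '[[0,0,0,0,0,0,85],[0,0,0,0,0,0,85]]'
python3 - <<'E'
from h import *
im,d=r.capture("top"); cv2.imwrite("pics/a3.png",cv2.resize(im[110:310,90:545],None,fx=1.75,fy=1.75,interpolation=cv2.INTER_CUBIC))
B=(496.9,313.6,-1.34);O=(510.6,-313.8,1.28)
for q,zl,t in(("black_mouse_mid",.015,B),("yellow_tin_mid",.05,B),("charger_mid",.026,B),("white_mouse_mid",.015,O),("power_bank_mid",.018,O),("green_tin_mid",.05,None),("mug_mid",.08,None)):
    L=r.masks_of(q,"top")
    if not L: print(q,"none"); continue
    k=L[0]["pixels"]; ys,xs=np.nonzero(k&(d>0)); p=world("top",np.c_[xs,ys],d[ys,xs]); p=p[p[:,2]>zl]*1000
    if len(p)<10: print(q,"few"); continue
    (cx,cy),s,a=cv2.minAreaRect(p[:,:2].astype(np.float32))
    o=(0,0)
    if t: 
        th=np.radians(t[2]);o=np.array([[np.cos(th),np.sin(th)],[-np.sin(th),np.cos(th)]])@[cx-t[0],cy-t[1]]
    print(q,round(L[0]["score"],2),"world",round(cx),round(cy),"in tray",np.round(o,1),np.round(s),round(a,1),"ztop",np.percentile(p[:,2],[50,95]).round(1))
E
```

```text
time_s: 34.45
tcp_pos: [0.5101, -0.244, 0.0115]
eef_rot: [161.2, 90.0, -18.9]
contact_force: [-1.9, 0.4, 4.1]
gripper_width: 0.0558
time_s: 35.25
tcp_pos: [0.5086, -0.2438, 0.0907]
eef_rot: [-8.3, 89.8, 171.6]
contact_force: [1.0, -0.6, 1.1]
gripper_width: 0.0745
time_s: 36.05
tcp_pos: [0.5102, -0.0016, 0.1719]
eef_rot: [-159.0, 89.9, 20.9]
contact_force: [-0.2, -0.2, 0.6]
gripper_width: 0.0747
time_s: 36.25
tcp_pos: [0.5104, -0.0033, 0.1715]
eef_rot: [-165.4, 90.0, 14.6]
contact_force: [-0.4, -0.2, 0.6]
gripper_width: 0.0742
black_mouse_mid none
yellow_tin_mid none
charger_mid none
white_mouse_mid 0.81 world 509 -245 in tray [ 0.4 68.6] [86. 57.] 0.8 ztop [28.6 37.6]
power_bank_mid 0.91 world 513 -381 in tray [  0.6 -67. ] [50. 91.] 89.4 ztop [23.6 26. ]
green_tin_mid few
mug_mid 0.73 world 696 256 in tray [0 0] [75. 75.] 43.3 ztop [83.2 85.6]
```

View pics/a3.png

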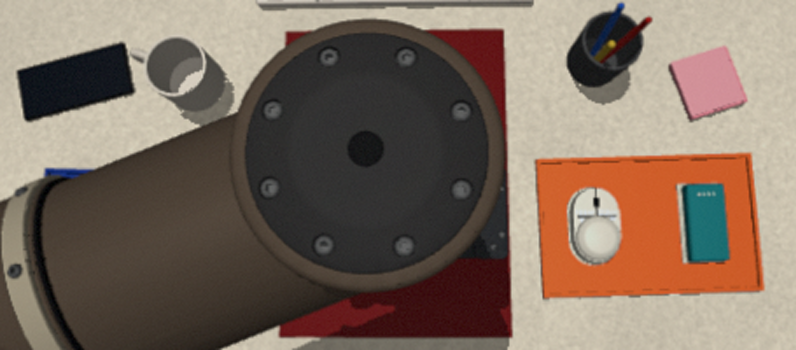

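Picture 3: in the orange tray the mouse (597,225) and power bank (705,222) sit right on their outlines. The arm hides the blue tray, so I'll move it aside to the right.

```bash
python3 -m creep '[[0,0,0,0,3,0,85],[0,0,0,0,4.5,0,85],[0,0,0,0,4.5,0,85],[0,0,0,0,4.5,0,85],[0,0,0,0,4.5,0,85],[0,0,0,0,4.5,0,85],[0,0,0,0,4.5,0,85],[0,0,0,0,4,0,85]]'
python3 -m creep '[[0,0,0,0,4,0,85],[0,0,0,0,4,0,85],[0,0,0,0,2,0,85],[0,0,0,0,0,0,85]]'
python3 - <<'E'
from h import *
im,d=r.capture("top"); cv2.imwrite("pics/a4.png",cv2.resize(im[110:310,90:545],None,fx=1.75,fy=1.75,interpolation=cv2.INTER_CUBIC))
B=(496.9,313.6,-1.34)
for q,zl,t in(("black_mouse_mid",.015,B),("yellow_tin_mid",.05,B),("charger_mid",.026,B),("green_tin_mid",.05,None),("mug_mid",.08,None)):
  for m in r.masks_of(q,"top")[:2]:
    k=m["pixels"]; ys,xs=np.nonzero(k&(d>0)); p=world("top",np.c_[xs,ys],d[ys,xs]); p=p[p[:,2]>zl]*1000
    if len(p)<10: print(q,"few"); continue
    (cx,cy),s,a=cv2.minAreaRect(p[:,:2].astype(np.float32))
    th=np.radians(B[2]);o=np.array([[np.cos(th),np.sin(th)],[-np.sin(th),np.cos(th)]])@[cx-B[0],cy-B[1]]
    print(q,round(m["score"],2),"world",round(cx),round(cy),"in blue",np.round(o,1),np.round(s),round(a,1),"ztop",np.percentile(p[:,2],[50,95]).round(1))
E
```

```text
time_s: 37.45
tcp_pos: [0.5092, -0.3466, 0.1707]
eef_rot: [11.3, 90.0, -168.9]
contact_force: [0.8, 0.4, -1.5]
gripper_width: 0.0744
time_s: 37.85
tcp_pos: [0.5085, -0.447, 0.1697]
eef_rot: [-9.1, 89.9, 170.6]
contact_force: [-0.3, 0.8, -0.7]
gripper_width: 0.074
black_mouse_mid 0.89 world 497 244 in blue [  2.2 -69.7] [58. 86.] 86.2 ztop [28.4 37.6]
yellow_tin_mid 0.66 world 542 377 in blue [43.5 64.1] [48. 47.] 67.2 ztop [58.9 61.3]
charger_mid 0.64 world 459 380 in blue [-39.8  65.4] [59. 45.] 0.6 ztop [31.5 34.1]
mug_mid 0.79 world 696 255 in blue [200.8 -53.8] [75. 73.] 16.9 ztop [83.1 85.7]
```

View pics/a4.png

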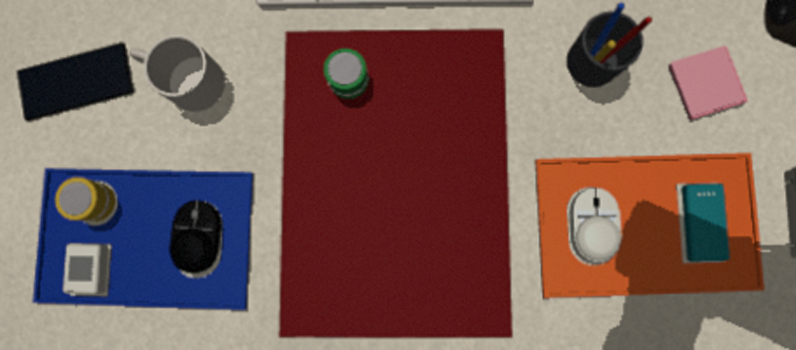

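Picture 4: all five items are on their outlines, and the green tin (346,72) and mug (180,70) are exactly where they started. Handing in.

```bash
python3 -c "
from plant import r
print(r.close_job())"
```

```text
the job is handed in; nothing more can be done
None
```

I placed all five items on their outlines and handed the job in at about 38 s of the 136 s limit. No verdict is reported back.

**Placement:** Each item was lowered until it touched the tray floor, then released. In the last top-camera check every centre was within about 3 mm of its outline and lined up within about 3°. Top heights fit the items lying flat on the tray floor.

**Green tin and mug:** In the last picture both stand in the same spots as at the start. The network didn't report the green tin in the last check, so for it I only have the picture. I also took no number for the mug's rim at the start, so neither was checked by measurement.

**Force limits:** The wrist force read 7 N or less at the end of every move, against the 120 N limit; I had no readings during the moves.

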